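# Find and snap home the loose shield cover

## Task

One of the four identical metal shield covers on the radio board has clipped onto its frame at one end only, and its other end still gives under a finger. Feel for it with the fingertips, pressing lightly on one end after another and never hard on an end that does not give; when you have found the loose end, press it down firmly until it snaps home. Do not pull any cover up, and leave the loupe, tweezers, brush and torch round the turntable where they lie.

Things in the scene. Friction and masses are not known exactly. Their poses are not given: they have to be found in the camera images.
- board: green radio board, 140 x 116 mm, screwed flat on a round dark turntable of 190 mm diameter (locked). Origin: on the worktop under the centre of the turntable; x along the 140 mm side towards the edge with three brass coaxial jacks, y along the 116 mm side, z up. Any yaw. The board's upper face is 34 mm above the worktop; nothing on it stands higher than the covers.
- shield_0: one of four alike shield frames with clip-on tin cover, 50 (x, as the board's x) by 38 mm (y), 12 mm apart, places vary. Origin: centre of the frame, on the board's upper face; top of a cover that is home: 8 mm higher. Press ends at x = +21 and -21 mm, y = 0. A home cover gives under 1 mm at 10 N. The loose one is clipped at one end; its other end stands 4 mm proud.
- cover_0 (a joint): tip of shield_0's cover down from its start, rad; 0 at the start for all, loose or home. A home cover stays under 0.015 and springs back. The loose cover's free end yields to 0.035 (1.4 mm) at 3 N and springs back; pressed on, it snaps over its clips at 17 to 21 N and stays at 0.095: home. A 5 N press on its clipped end moves it under 0.02 either way. Negative: free end raised.
- shield_1: one of four alike shield frames with clip-on tin cover, 50 (x, as the board's x) by 38 mm (y), 12 mm apart, places vary. Origin: centre of the frame, on the board's upper face; top of a cover that is home: 8 mm higher. Press ends at x = +21 and -21 mm, y = 0. A home cover gives under 1 mm at 10 N. The loose one is clipped at one end; its other end stands 4 mm proud.
- cover_1 (a joint): tip of shield_1's cover down from its start, rad; 0 at the start for all, loose or home. A home cover stays under 0.015 and springs back. The loose cover's free end yields to 0.035 (1.4 mm) at 3 N and springs back; pressed on, it snaps over its clips at 17 to 21 N and stays at 0.095: home. A 5 N press on its clipped end moves it under 0.02 either way. Negative: free end raised.
- shield_2: one of four alike shield frames with clip-on tin cover, 50 (x, as the board's x) by 38 mm (y), 12 mm apart, places vary. Origin: centre of the frame, on the board's upper face; top of a cover that is home: 8 mm higher. Press ends at x = +21 and -21 mm, y = 0. A home cover gives under 1 mm at 10 N. The loose one is clipped at one end; its other end stands 4 mm proud.
- cover_2 (a joint): tip of shield_2's cover down from its start, rad; 0 at the start for all, loose or home. A home cover stays under 0.015 and springs back. The loose cover's free end yields to 0.035 (1.4 mm) at 3 N and springs back; pressed on, it snaps over its clips at 17 to 21 N and stays at 0.095: home. A 5 N press on its clipped end moves it under 0.02 either way. Negative: free end raised.
- shield_3: one of four alike shield frames with clip-on tin cover, 50 (x, as the board's x) by 38 mm (y), 12 mm apart, places vary. Origin: centre of the frame, on the board's upper face; top of a cover that is home: 8 mm higher. Press ends at x = +21 and -21 mm, y = 0. A home cover gives under 1 mm at 10 N. The loose one is clipped at one end; its other end stands 4 mm proud.
- cover_3 (a joint): tip of shield_3's cover down from its start, rad; 0 at the start for all, loose or home. A home cover stays under 0.015 and springs back. The loose cover's free end yields to 0.035 (1.4 mm) at 3 N and springs back; pressed on, it snaps over its clips at 17 to 21 N and stays at 0.095: home. A 5 N press on its clipped end moves it under 0.02 either way. Negative: free end raised.
- magnifier: bench magnifier, fixed, not to be bumped: its lamp ring (200 mm wide) hangs over the middle of the bench's back, about x 0.57 to 0.68, y -0.21 to 0.01, 0.17 to 0.39 m up, on an arm that rises from there to the right to 0.67 m, ending in a post at y -0.6. Origin: foot of its clamp
- loupe: black eye loupe, 37 mm diameter, 33 mm high, standing loose on the worktop to the right of the turntable; origin: centre of its underside
- tweezers: steel tweezers, 130 x 17 x 10 mm, lying loose left of the turntable; origin: middle of the underside, long axis y
- esd_brush: black dusting brush, 137 x 14 x 13 mm, lying loose right of the loupe; origin: middle of the underside, long axis y
- torch: black pocket torch, 109 x 27 x 27 mm, lying loose at the near left of the turntable; origin: middle of the underside, long axis y

How it is judged:
By the outcome, as a careful person would: the job done as asked, in the order asked, and still so for the second after the job is handed in, with the robot touching nothing.
It also fails if it takes over 64 s, if anything falls off the work surface, if the arm or the gripper's body presses on something with over 40 N, if the wrist force passes 120 N, or if a joint passes its speed limit or range.

## Robot

A 7-joint arm with a two-finger parallel gripper is mounted at the origin on a cart in front of the work surface, level with it; the furniture and walls round the work are solid. World frame = base frame: x ahead of the robot, y to its left, z up, the work surface at z = 0. Lengths are in mm, angles in rad, forces in N, time in s.
With the tool pointing down it reaches from about 400 to 875 mm from the base axis. Payload 4.4 kg.
Tool frame: the origin (TCP) lies between the finger pads; the fingertips stand 25 mm ahead of it and the grasp point (between the pads) lies 6 mm ahead of it; z points along the fingers, y is the line along which they close (so a half turn about z gives the same grasp; the last joint's range is limited). The gripper opens to 85 mm and grips with 20 to 120 N. Pads are 22 mm wide; open, the fingers measure 114 mm over their backs; the gripper's body (76 mm by 85 mm) begins 54 mm behind the grasp point. The pads swing forward as they close: fully open they stand 13 mm farther back than shut.
Start: joints at [1.105, 0.628, 0.038, 1.517, -0.027, 0.996, -0.02], TCP at [253.029, -598.743, 256.313] pointing down, gripper open.
Joint ranges: [-3.06, 3.06], [-0.37, 2.12], [-1.25, 1.32], [0.18, 2.47], [-1.1, 4.24], [0.23, 1.98], [-2.94, 2.94]. Speed limits (rad/s): [2.57, 2.57, 3.14, 3.14, 3.14, 3.14, 3.14].

## Interface

Orientations are given as a 3x3 rotation matrix whose columns are the frame's x, y, z axes.
In Python, from rig import bot, get_image, find_in, outline_of, pinpoint gives the robot as it stands.
- The arm moves only by the shell command python3 -m pendant 'ROWS' [OPENING] [FORCE]. ROWS is JSON, a list of rows, each a list of 2 entries, a list of its own where there are three numbers: the shift along the tool's x, y, z in m, then the turn, a rotation vector about the tool's x, y, z in degrees. In form: [[[tx, ty, tz], [rx, ry, rz]], ...]. A call has 1 to 20 rows; each row shifts and turns the commanded pose from where the row before left it, along the tool's axes as they then stand; what a row does not reach is not made up. A row lasts 1/8 s, in which the tool goes at most 62.5 mm and 10.7 degrees, less where a joint would pass 70% of its speed; a pose out of reach is approached as far as the arm can. A call is refused whole if a number of a shift passes 0.0625 or a number of a turn 10.7, either way. A call with a gripper value outside its range is refused whole. OPENING is the closure, from 0 (fully open) to 1 (shut), set as the call begins (- or left out, the last holds). The fingers move at their own pace and stop on an object; FORCE is the grip in N (left out, the last holds). Time passes only in rows, so rows that do not move let the fingers close. It gives the time, the measured TCP pose, the force, the opening and the grip force at its end, in the units of the state.
- bot.get_obs(): the state, without advancing time (a new reading comes with each control period).
- get_image(name): name is "scene" or "top"; returns a dict with "image" (480x640x3 uint8, red, green, blue), "fx", "fy", "cx", "cy" (pixels), "distortion" ([k1, k2, p1, p2, k3] as OpenCV has them; the pictures are not rectified), "T" (4x4, takes a point from camera to world coordinates). Camera axes: x right, y up, looking along -z (the intrinsics and any distortion apply to the point x, -y, -z); pixel columns grow to the right and rows downward; lengths in mm; the calibration is good to about 2 mm. A picture is of the moment at which its call begins. There is no depth.
- bot.close_job(): hands the job in; it is judged then, once.
Trained networks look in a picture, given as the dict that the camera call returned (one of the last four; its "shot" number tells which), for a name from the list of things; names that differ only in an ending like _2 or _b are one class to them, and where a whole thing is asked for, a point or a joint stands for the part that bears it (a point fixed in the world has none). Each returns a list of dicts, best first, with "conf" (0 to 1); they miss things now and then, are a little off and sometimes report something else, mostly with a low value. They report only what shows in the picture. A call takes as long as a camera call.
- find_in(target, picture): "location" ([x, y, z] in mm, in world coordinates, good to about 4 mm: the middle of the surface that is visible of it).
- outline_of(target, picture): "region" (480x640 bool, what is visible of it).
- pinpoint(target, picture): "location" ([x, y, z] in mm, in world coordinates, good to about 4 mm: a listed point, or the origin of a listed thing).
The state is a dict: "t": time; "joint_positions": joint angles; "joint_velocities": joint speeds; "joint_efforts": joint torques, N m; "tool_pos": TCP position; "tool_rot": TCP orientation; "wrist_force": force on the tool from outside, world axes, zero at the start; "moment": the same for the moment, N m; "opening": opening from 0.0 (shut) to 1.0 (fully open); "grasp_force": force on a finger pad.
Only numpy, scipy, OpenCV 4.12 (cv2) and the standard library are available. Lean on these libraries where they do the work, as an engineer would, in place of code of your own. Each camera call takes 0.05 s, during which the arm holds its last target. There are 200 camera calls.

## Working session

There is one attempt and no reset: what is moved stays moved. The work goes in short steps, Python scripts to look and compute and a shell command to move; the robot and the scene stay as the last step left them, time stands still between calls to the robot, and variables do not carry over. Pictures are saved under pics/ and viewed, at most 10 in all, crops included, and the job is handed in when it is done.

```bash
ls; mkdir -p pics
python3 - <<'E'
from rig import bot,get_image,find_in,outline_of,pinpoint
import cv2,numpy as np
o=bot.get_obs();print(o['t'],o['tool_pos'],np.round(o['tool_rot'],3),o['wrist_force'],o['opening'])
for n in("top","scene"):
    p=get_image(n);cv2.imwrite(f"pics/{n}0.png",p["image"][:,:,::-1])
    print(n,p['fx'],p['distortion'],np.round(p['T'],3).tolist())
    for t in("board","shield_0","loupe","torch"):
        print(t,[(np.round(d['location']).tolist(),round(d['conf'],2)) for d in pinpoint(t,p)][:5])
E
```

```text
pics
0.0 [ 252.7925476  -598.18531971  255.36922241] [[ 0.921  0.389 -0.001]
 [ 0.389 -0.921  0.002]
 [-0.    -0.002 -1.   ]] [ 0.63407408 -0.29032266 -0.13313944] 1.0010374051870428
top 486.816537770851 [-0.12918716  0.          0.          0.          0.        ] [[-0.029, 0.986, -0.162, 285.411], [-0.999, -0.033, -0.022, 56.355], [-0.027, 0.161, 0.987, 1196.705], [0.0, 0.0, 0.0, 1.0]]
board [([483.0, 288.0, -2.0], 0.65)]
shield_0 [([521.0, 275.0, 32.0], 0.94), ([489.0, 326.0, 32.0], 0.66), ([481.0, 249.0, 31.0], 0.56), ([449.0, 306.0, 30.0], 0.55)]
loupe [([558.0, 92.0, -0.0], 0.65)]
torch [([313.0, 403.0, -3.0], 0.84)]
scene 554.4650973369995 [0.00120894 0.         0.         0.         0.        ] [[0.199, 0.828, -0.525, -232.376], [-0.98, 0.166, -0.111, -67.941], [-0.005, 0.536, 0.844, 1084.028], [0.0, 0.0, 0.0, 1.0]]
board [([481.0, 288.0, -4.0], 0.59), ([554.0, 91.0, -4.0], 0.2)]
shield_0 [([487.0, 331.0, 33.0], 0.89), ([446.0, 298.0, 36.0], 0.79), ([520.0, 278.0, 30.0], 0.69), ([482.0, 290.0, -0.0], 0.66), ([475.0, 247.0, 32.0], 0.64)]
loupe [([555.0, 92.0, -0.0], 0.72)]
torch [([315.0, 405.0, -2.0], 0.56)]
```

Run:
```python
import cv2
a=cv2.imread("pics/top0.png");cv2.imwrite("pics/t1.png",a)
```

```text
(no output)
```

View pics/top0.png

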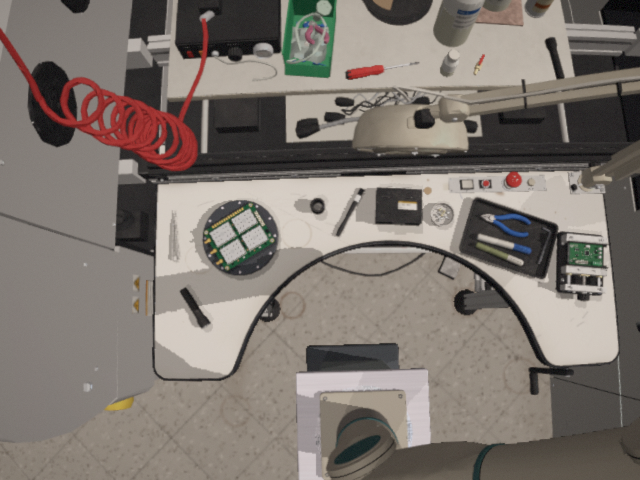

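View pics/scene0.png

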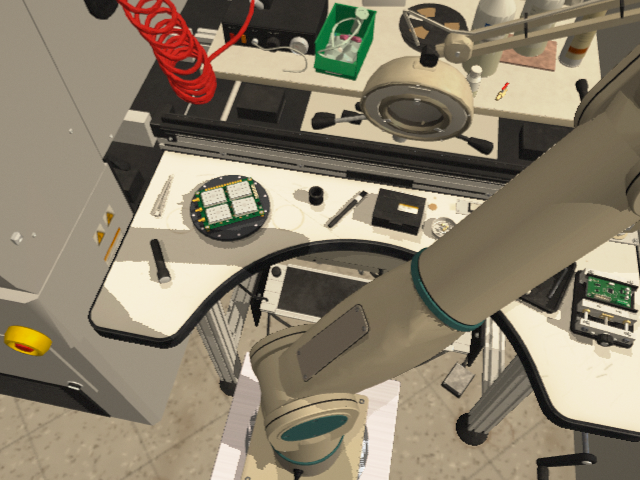

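The top view shows the turntable centred near (240,238), with the jacks on its left edge near (208,250). The scene view has it near (230,207). I'll enlarge both.

Run:
```python
import cv2,numpy as np
a=cv2.imread("pics/top0.png")[195:280,195:285];b=cv2.imread("pics/scene0.png")[165:250,185:275]
f=lambda i:cv2.resize(i,(400,378),interpolation=cv2.INTER_CUBIC)
cv2.imwrite("pics/z.png",np.hstack([f(a),f(b)]))
```

```text
(no output)
```

View pics/z.png

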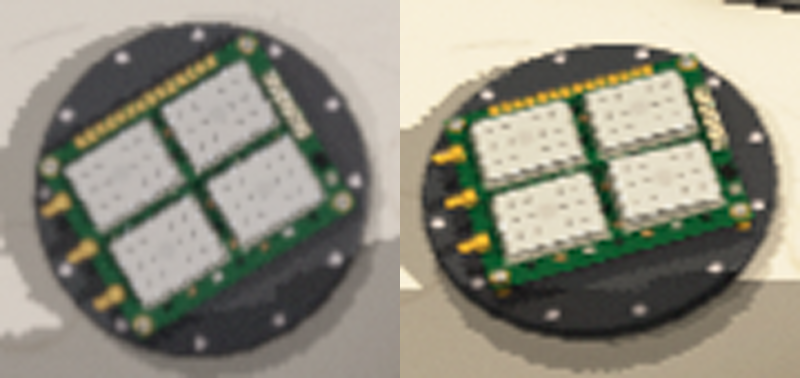

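The crop shows the four covers clearly, and the jacks put board +x to the lower left. Next I'll fit a 2x2 grid of 50x38 rectangles (pitch 62x50) in both views.

```bash
cat > fit.py <<'E'
from rig import get_image
import cv2,numpy as np
from scipy.optimize import minimize
S=4
def proj(P,p):
    Ti=np.linalg.inv(p['T']);q=np.c_[P,np.ones(len(P))]@Ti.T[:,:3]
    K=np.array([[p['fx'],0,p['cx']],[0,p['fy'],p['cy']],[0,0,1]])
    return cv2.projectPoints(q*[1,-1,-1],np.zeros(3),np.zeros(3),K,np.array(p['distortion']))[0][:,0]
def pts(v,w,h):   # grid points of four rectangles in world
    x,y,a=v;c,s=np.cos(a),np.sin(a);g=[]
    u=np.linspace(-1,1,41)
    U,V=np.meshgrid(u*w/2,u*h/2)
    for dx in(-31,31):
        for dy in(-25,25):
            X=U.ravel()+dx;Y=V.ravel()+dy
            g.append(np.c_[x+c*X-s*Y,y+s*X+c*Y,0*X+42])
    return np.vstack(g)
def score(v,p,img):
    def m(w,h):
        q=proj(pts(v,w,h),p).astype(np.float32)
        return cv2.remap(img,q[None,:,0],q[None,:,1],cv2.INTER_LINEAR).mean()
    return -(m(50,38)*50*38*2-m(60,48)*60*48)
E
python3 - <<'E'
from fit import *
for n in("top","scene"):
    p=get_image(n);i=p['image'].astype(np.float32);img=i[:,:,2]   # blue: green board and brass dark
    best=min((minimize(score,[485+dx,289+dy,a],args=(p,img),method='Nelder-Mead',options=dict(initial_simplex=[[485+dx,289+dy,a],[491+dx,289+dy,a],[485+dx,295+dy,a],[485+dx,289+dy,a+.1]])) for a in(1.9,2.1,2.3) for dx in(-6,6) for dy in(-6,6)),key=lambda r:r.fun)
    print(n,best.x,best.fun)
    x,y,a=best.x
    for dx in(-31,31):
        for dy in(-25,25):
            for e in(-21,21):
                X=dx+e;print(np.round([x+np.cos(a)*X-np.sin(a)*dy,y+np.sin(a)*X+np.cos(a)*dy]),end=' ')
    v=p['image'].copy()
    q=proj(pts(best.x,50,38).reshape(4,41,41,3)[:,::40,::40].reshape(-1,3),p)
    big=cv2.resize(v,None,fx=4,fy=4,interpolation=cv2.INTER_CUBIC)
    for u in q: cv2.circle(big,tuple(int(round(k*4+1.5)) for k in u),2,(255,0,0),-1)
    c=q.mean(0)*4;c=c.astype(int);cv2.imwrite(f"pics/f_{n}.png",big[c[1]-190:c[1]+190,c[0]-200:c[0]+200,::-1]);print()
a=cv2.imread("pics/f_top.png");b=cv2.imread("pics/f_scene.png");cv2.imwrite("pics/f.png",np.hstack([a,b]))
E
```

```text
top [483.69031274 288.72884137   2.10297607] -248156.125
[532. 257.] [510. 293.] [489. 231.] [467. 267.] [500. 310.] [479. 346.] [457. 285.] [436. 321.] 
scene [481.39427765 286.60456248   2.10297516] -271786.21875
[529. 254.] [508. 291.] [486. 229.] [465. 265.] [498. 308.] [477. 344.] [455. 283.] [433. 319.]
```

View pics/f.png

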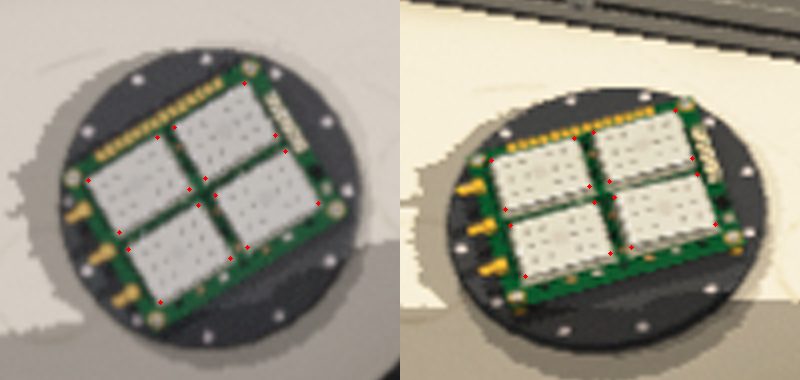

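The fit matches in both views: board centre about (482.5, 287.7), yaw 2.103. The magnifier ring blocks a swing at full reach, so I'll pull in to a radius of 440 mm and swing there with the gripper shut.

```bash
python3 -m pendant '[[[0,-0.035,0],[0,0,0]],[[0,-0.035,0],[0,0,0]],[[0,-0.035,0],[0,0,0]],[[0,-0.035,0],[0,0,0]],[[0,-0.035,0],[0,0,0]],[[0,-0.035,0],[0,0,0]],[[0,0,0],[0,0,0]],[[0,0,0],[0,0,0]]]' 1 40
```

```text
t: 1.6
tool_pos: [171.8, -406.3, 256.8]
tool_rot: [[0.921, 0.389, 0.001], [0.389, -0.921, -0.002], [0.0, 0.002, -1.0]]
wrist_force: [0.4, 0.1, -0.5]
opening: -0.003
grasp_force: 0.0
```

```bash
python3 -m pendant '[[[0.047,-0.0025,0],[0,0,-6.1]],[[0.047,-0.0025,0],[0,0,-6.1]],[[0.047,-0.0025,0],[0,0,-6.1]],[[0.047,-0.0025,0],[0,0,-6.1]],[[0.047,-0.0025,0],[0,0,-6.1]],[[0.047,-0.0025,0],[0,0,-6.1]],[[0.047,-0.0025,0],[0,0,-6.1]],[[0.047,-0.0025,0],[0,0,-6.1]],[[0.047,-0.0025,0],[0,0,-6.1]],[[0.047,-0.0025,0],[0,0,-6.1]],[[0.047,-0.0025,0],[0,0,-6.1]],[[0.047,-0.0025,0],[0,0,-6.1]],[[0.047,-0.0025,0],[0,0,-6.1]],[[0.047,-0.0025,0],[0,0,-6.1]],[[0.047,-0.0025,0],[0,0,-6.1]],[[0.047,-0.0025,0],[0,0,-6.1]],[[0,0,0],[0,0,0]],[[0,0,0],[0,0,0]]]'
cat > go.py <<'E'
# remaining shift in tool axes to a board-frame point (mm) and tip height; usage: go.py X Y TIPZ
import sys,numpy as np
from rig import bot
X,Y,z=map(float,sys.argv[1:4]);a=2.103;c,s=np.cos(a),np.sin(a)
o=bot.get_obs();R=np.array(o['tool_rot'])
t=np.array([482.5+c*X-s*Y,287.7+s*X+c*Y,z+25])
print('t',o['t'],'target',t.round(),'shift tool m',(R.T@(t-o['tool_pos'])/1000).round(4),'yaw err deg',np.degrees(np.arctan2(R[1,0],R[0,0])-a).round(2),'tilt deg',np.degrees(R[:2,2]).round(2))
E
python3 go.py 52 25 80
```

```text
t: 3.85
tool_pos: [381.2, 226.4, 256.2]
tool_rot: [[-0.507, 0.862, 0.0], [0.862, 0.507, -0.0], [-0.0, 0.0, -1.0]]
wrist_force: [0.4, -0.2, -0.0]
opening: -0.002
grasp_force: 0.0
t 3.85 target [435. 320. 105.] shift tool m [0.0535 0.0933 0.1512] yaw err deg -0.06 tilt deg [ 0.01 -0.  ]
```

```bash
python3 -m pendant '[[[0.018,0.031,0.02],[0,0,0]],[[0.018,0.031,0.02],[0,0,0]],[[0.0175,0.031,0.02],[0,0,0]],[[0,0,0.03],[0,0,0]],[[0,0,0.03],[0,0,0]],[[0,0,0.03],[0,0,0]],[[0,0,0.02],[0,0,0]],[[0,0,0],[0,0,0]],[[0,0,0],[0,0,0]]]'; python3 go.py 52 25 42
```

```text
t: 4.97
tool_pos: [434.4, 319.5, 86.8]
tool_rot: [[-0.506, 0.863, 0.001], [0.863, 0.506, 0.0], [-0.0, 0.001, -1.0]]
wrist_force: [0.2, -0.4, 0.2]
opening: -0.005
grasp_force: 0.0
t 4.975 target [435. 320.  67.] shift tool m [0.0002 0.0003 0.0198] yaw err deg -0.1 tilt deg [0.06 0.02]
```

Run:
```python
from fit import *
import numpy as np
o=[]
for n,r in(("top",(170,300,170,330)),("scene",(100,250,150,330))):
    i=get_image(n)["image"][r[0]:r[1],r[2]:r[3],::-1];o.append(cv2.resize(i,(400,round(400*i.shape[0]/i.shape[1]))))
h=min(x.shape[0] for x in o);cv2.imwrite("pics/p1.png",np.hstack([x[:h] for x in o]))
```

```text
(no output)
```

View pics/p1.png

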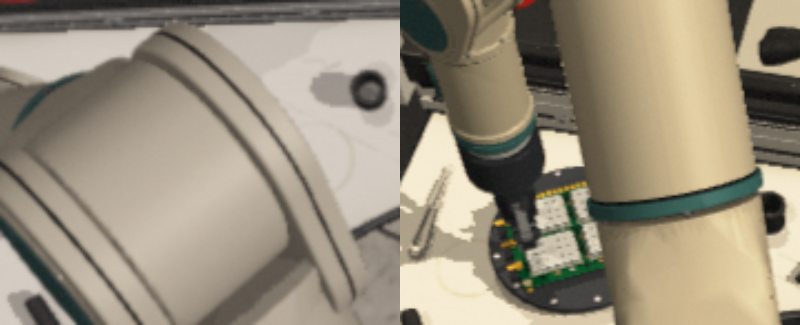

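The fingertips are over the jack end of the near-left cover, tip about 62 mm up. I'll descend gently.

```bash
python3 -m pendant '[[[0,0,0.007],[0,0,0]],[[0,0,0.006],[0,0,0]],[[0,0,0.001],[0,0,0]],[[0,0,0.001],[0,0,0]],[[0,0,0],[0,0,0]],[[0,0,0],[0,0,0]]]'; python3 -m pendant '[[[0,0,0.0005],[0,0,0]],[[0,0,0.0005],[0,0,0]],[[0,0,0],[0,0,0]],[[0,0,0],[0,0,0]]]'|egrep 'pos|force';  python3 -m pendant '[[[0,0,0.0005],[0,0,0]],[[0,0,0.0005],[0,0,0]],[[0,0,0],[0,0,0]],[[0,0,0],[0,0,0]]]'|egrep 'pos|force'
```

```text
t: 5.82
tool_pos: [433.3, 320.0, 71.4]
tool_rot: [[-0.508, 0.862, 0.0], [0.862, 0.508, 0.0], [-0.0, 0.0, -1.0]]
wrist_force: [-0.2, 0.6, 0.8]
opening: 0.003
grasp_force: 0.0
tool_pos: [433.3, 319.9, 70.4]
wrist_force: [-0.8, 1.0, -0.1]
grasp_force: 0.0
tool_pos: [433.3, 319.9, 69.3]
wrist_force: [-0.2, 0.2, -0.5]
grasp_force: 0.0
```

```bash
for i in 1 2 3; do python3 -m pendant '[[[0,0,0.0005],[0,0,0]],[[0,0,0],[0,0,0]],[[0,0,0],[0,0,0]]]'|egrep 'pos|force: \['; done
```

```text
tool_pos: [433.3, 319.9, 68.8]
wrist_force: [-0.5, -0.1, -0.7]
tool_pos: [433.2, 319.9, 68.3]
wrist_force: [-0.1, 0.1, -0.9]
tool_pos: [433.2, 319.9, 67.8]
wrist_force: [-0.4, 0.4, 0.0]
```

```bash
for i in 1 2 3; do python3 -m pendant '[[[0,0,0.0005],[0,0,0]],[[0,0,0],[0,0,0]],[[0,0,0],[0,0,0]]]'|egrep 'pos|force: \['; done
```

```text
tool_pos: [433.2, 319.9, 67.3]
wrist_force: [-0.4, 0.6, 0.4]
tool_pos: [433.3, 319.9, 66.9]
wrist_force: [-0.6, -0.4, 1.9]
tool_pos: [433.3, 320.0, 66.6]
wrist_force: [-1.2, -0.2, 4.7]
```

This end is firm: contact at home height (TCP about 67), 4.7 N within 0.4 mm. Next is the other end of the same cover.

```bash
python3 -m pendant '[[[0,0,-0.005],[0,0,0]],[[0,0,-0.007],[0,0,0]],[[-0.014,0,0],[0,0,0]],[[-0.014,0,0],[0,0,0]],[[-0.014,0,0],[0,0,0]],[[0,0,0.004],[0,0,0]],[[0,0,0.001],[0,0,0]],[[0,0,0],[0,0,0]],[[0,0,0],[0,0,0]]]'|egrep 't:|pos|force: \['; python3 go.py 10 25 46; for i in 1 2 3; do python3 -m pendant '[[[0,0,0.0005],[0,0,0]],[[0,0,0.0005],[0,0,0]],[[0,0,0],[0,0,0]],[[0,0,0],[0,0,0]]]'|egrep 'pos|force: \['; done
```

```text
t: 10.2
tool_pos: [454.3, 284.3, 73.3]
tool_rot: [[-0.508, 0.861, -0.0], [0.861, 0.508, 0.0], [0.0, 0.0, -1.0]]
wrist_force: [0.5, 0.7, 0.5]
t 10.2 target [456. 284.  71.] shift tool m [-0.0014  0.0011  0.0023] yaw err deg 0.07 tilt deg [-0.    0.02]
tool_pos: [454.6, 283.7, 72.3]
wrist_force: [-0.9, 0.1, -0.9]
tool_pos: [454.6, 283.7, 71.3]
wrist_force: [-0.0, -0.0, 0.1]
tool_pos: [454.6, 283.7, 70.3]
wrist_force: [0.2, -0.4, -0.3]
```

```bash
for i in 1 2; do python3 -m pendant '[[[0,0,0.0005],[0,0,0]],[[0,0,0.0005],[0,0,0]],[[0,0,0],[0,0,0]],[[0,0,0],[0,0,0]]]'|egrep 'pos|force: \['; done;  for i in 1 2 3; do python3 -m pendant '[[[0,0,0.0005],[0,0,0]],[[0,0,0],[0,0,0]],[[0,0,0],[0,0,0]]]'|egrep 'pos|force: \['; done
```

```text
tool_pos: [454.6, 283.7, 69.3]
wrist_force: [0.4, 0.8, 0.2]
tool_pos: [454.6, 283.7, 68.3]
wrist_force: [-0.5, -0.2, 0.6]
tool_pos: [454.6, 283.7, 67.8]
wrist_force: [0.0, 0.3, -1.0]
tool_pos: [454.6, 283.7, 67.3]
wrist_force: [0.4, -0.9, -0.9]
tool_pos: [454.6, 283.7, 66.9]
wrist_force: [1.1, -0.1, 1.9]
```

```bash
python3 -m pendant '[[[0,0,0.0005],[0,0,0]],[[0,0,0],[0,0,0]],[[0,0,0],[0,0,0]]]'|egrep 'pos|force: \['; python3 -m pendant '[[[0,0,-0.005],[0,0,0]],[[0,0,-0.007],[0,0,0]],[[-0.0105,0.0005,0],[0,0,0]],[[-0.0105,0.0005,0],[0,0,0]],[[0,0,0.004],[0,0,0]],[[0,0,0.001],[0,0,0]],[[0,0,0],[0,0,0]],[[0,0,0],[0,0,0]]]'|egrep 't:|pos|force: \['; python3 go.py -10 25 46; for i in 1 2 3; do python3 -m pendant '[[[0,0,0.0005],[0,0,0]],[[0,0,0.0005],[0,0,0]],[[0,0,0],[0,0,0]],[[0,0,0],[0,0,0]]]'|egrep 'pos|force: \['; done
```

```text
tool_pos: [454.6, 283.8, 66.7]
wrist_force: [-0.4, 0.2, 5.7]
t: 15.2
tool_pos: [465.9, 266.5, 73.3]
tool_rot: [[-0.508, 0.861, -0.0], [0.861, 0.508, 0.0], [0.0, 0.0, -1.0]]
wrist_force: [-0.4, -0.2, -0.1]
t 15.2 target [466. 266.  71.] shift tool m [-0.0002  0.0001  0.0023] yaw err deg 0.05 tilt deg [-0.01  0.01]
tool_pos: [466.1, 266.2, 72.4]
wrist_force: [0.5, -0.0, -0.1]
tool_pos: [466.1, 266.1, 71.3]
wrist_force: [0.1, -0.2, 0.4]
tool_pos: [466.1, 266.2, 70.4]
wrist_force: [0.7, -0.3, 0.9]
```

```bash
for i in 1 2; do python3 -m pendant '[[[0,0,0.0005],[0,0,0]],[[0,0,0.0005],[0,0,0]],[[0,0,0],[0,0,0]],[[0,0,0],[0,0,0]]]'|egrep 'pos|force: \['; done
```

```text
tool_pos: [466.1, 266.3, 69.4]
wrist_force: [-0.9, -0.0, 1.9]
tool_pos: [466.1, 266.4, 68.9]
wrist_force: [-1.3, 0.2, 8.5]
```

Contact came about 3 mm above home height and the end gave about 1 mm, so this looks like the loose end. I'll back off and press lightly again to confirm the slope.

```bash
python3 -m pendant '[[[0,0,-0.0025],[0,0,0]],[[0,0,0],[0,0,0]],[[0,0,0],[0,0,0]]]'|egrep 'pos|force: \['; for i in 1 2 3 4; do python3 -m pendant '[[[0,0,0.0005],[0,0,0]],[[0,0,0],[0,0,0]],[[0,0,0],[0,0,0]]]'|egrep 'pos|force: \['; done
```

```text
tool_pos: [466.2, 265.9, 70.6]
wrist_force: [0.3, -0.8, 0.7]
tool_pos: [466.1, 266.0, 70.3]
wrist_force: [-0.8, -0.9, 1.4]
tool_pos: [466.1, 266.0, 69.8]
wrist_force: [0.2, -0.7, -0.0]
tool_pos: [466.1, 266.1, 69.4]
wrist_force: [-0.2, -0.3, 3.1]
tool_pos: [466.1, 266.1, 69.0]
wrist_force: [1.0, -0.6, 4.4]
```

Confirmed: soft, about 3 N after roughly 1.3 mm, and it springs back. Now the firm press.

```bash
for i in 1 2 3 4; do python3 -m pendant '[[[0,0,0.0005],[0,0,0]],[[0,0,0],[0,0,0]]]'|egrep 'pos|force: \['; done
```

```text
tool_pos: [466.1, 266.2, 68.9]
wrist_force: [-0.5, -1.5, 8.3]
tool_pos: [466.2, 266.2, 68.6]
wrist_force: [-1.2, -2.1, 10.5]
tool_pos: [466.1, 266.3, 68.4]
wrist_force: [-1.0, -2.4, 12.7]
tool_pos: [466.2, 266.3, 68.2]
wrist_force: [-3.0, -2.0, 16.3]
```

```bash
for i in 1 2 3 4; do python3 -m pendant '[[[0,0,0.0005],[0,0,0]],[[0,0,0],[0,0,0]]]'|egrep 'pos|force: \['; done
```

```text
tool_pos: [466.3, 266.5, 67.8]
wrist_force: [-2.1, -2.7, 15.1]
tool_pos: [466.0, 266.4, 66.3]
wrist_force: [-1.0, -0.8, 7.4]
tool_pos: [466.1, 266.5, 66.2]
wrist_force: [-1.2, -1.4, 10.7]
tool_pos: [466.1, 266.5, 66.0]
wrist_force: [-2.2, -1.6, 14.1]
```

It snapped: the force dropped from over 16 N to 7 N and the tip fell to home height. I'll lift off and check that it stays down.

```bash
python3 -m pendant '[[[0,0,-0.0025],[0,0,0]],[[0,0,-0.003],[0,0,0]],[[0,0,0],[0,0,0]],[[0,0,0.001],[0,0,0]],[[0,0,0.001],[0,0,0]],[[0,0,0],[0,0,0]],[[0,0,0],[0,0,0]]]'|egrep 't:|pos|force: \['; for i in 1 2 3; do python3 -m pendant '[[[0,0,0.0005],[0,0,0]],[[0,0,0],[0,0,0]],[[0,0,0],[0,0,0]]]'|egrep 'pos|force: \['; done
```

```text
t: 22.45
tool_pos: [466.1, 266.1, 68.3]
tool_rot: [[-0.508, 0.862, -0.0], [0.862, 0.508, -0.0], [0.0, -0.0, -1.0]]
wrist_force: [-0.2, -0.7, 0.1]
tool_pos: [466.1, 266.2, 67.8]
wrist_force: [0.8, -0.4, -0.2]
tool_pos: [466.1, 266.2, 67.3]
wrist_force: [1.0, 0.4, -0.8]
tool_pos: [466.1, 266.1, 66.8]
wrist_force: [-0.3, 1.3, -0.4]
```

No contact down to 66.8, where it met the end near 70 before, so the cover is home. I'll retract well clear and hand in.

```bash
python3 -m pendant '[[[0,0,-0.005],[0,0,0]],[[0,0,-0.02],[0,0,0]],[[0,0,-0.03],[0,0,0]],[[0,0,-0.03],[0,0,0]],[[0,0,-0.02],[0,0,0]],[[0,0,0],[0,0,0]],[[0,0,0],[0,0,0]],[[0,0,0],[0,0,0]]]'|egrep 't:|pos|force: \[' && python3 -c "
from rig import bot
print(bot.close_job())"
```

```text
t: 24.58
tool_pos: [465.6, 265.7, 170.9]
tool_rot: [[-0.508, 0.862, -0.001], [0.862, 0.508, -0.001], [-0.0, -0.002, -1.0]]
wrist_force: [-0.8, 0.6, 0.2]
the job is handed in; nothing more can be done
None
```

The loose end was the inner end of the cover at board x −31, y +25 mm: I found it by light presses, it snapped home just above 16 N, a re-check found it still down, and I handed the job in at about 25 s.

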